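Find the tin that rattles and hold it over the mortar

TASK

One of the three identical closed tins has the mortar's steel grinding ball loose inside: pick the tins up and shake them one at a time, standing each silent one back upright where it was, until you find the one that rattles. Hold that tin out over the mouth of the mortar, upright, still and about a hand's breadth above the rim, and finish while still holding it there. Leave everything else on the shelf undisturbed.

Things in the scene. Friction and masses are not known exactly. Their poses are not given: they have to be found in the camera images.
- tin_a_center (a point): centre, 37.5 mm above its foot, of one of three outwardly identical closed bare-metal tins standing on the board (z = 0): 56 mm wide along x, 110 mm long along y, 75 mm tall along z (up); the top 12 mm is the flush, fixed lid. Weight 0.18 to 0.72 kg, different for each, so weight does not tell. Grip across the 56 mm; 30 to 40 N is ample, over 60 N it may twist in the fingers when the ball knocks.
- tin_b_center (a point): centre, 37.5 mm above its foot, of one of three outwardly identical closed bare-metal tins standing on the board (z = 0): 56 mm wide along x, 110 mm long along y, 75 mm tall along z (up); the top 12 mm is the flush, fixed lid. Inside: a space 102 x 48 mm, 59 mm high. One tin (any of the three) holds a loose steel ball, 36 mm, 0.19 kg; the others have nothing loose.
- tin_c_center (a point): centre, 37.5 mm above its foot, of one of three outwardly identical closed bare-metal tins standing on the board (z = 0): 56 mm wide along x, 110 mm long along y, 75 mm tall along z (up); the top 12 mm is the flush, fixed lid. Jerked some 70 mm along its long side (or rocked), a ball inside rolls 66 mm to the other end and knocks; its weight then sits at that end, shifting the wrist moment by about 0.1 Nm.
- mortar_rim (a point): centre of the mouth, at rim height, of the white ceramic mortar: a heavy fixed bowl, outer diameter 124 mm at the rim and 84 mm at the foot, 75 mm tall, at the far side of the tins; z is up
- lentil_jar: closed clear glass jar of lentils, 72 mm across, 123 mm tall, with steel lid; origin at its foot. Bystander, leave alone
- mill: turned wooden pepper mill, 54 mm across, 130 mm tall; origin at its foot. Bystander, leave alone
- jar_lid: small flat steel jar lid lying on the shelf between two tins, 36 mm across, 12 mm high; origin at its foot. Bystander, leave alone
- cork: cork stopper between two tins, 32 mm across, 18 mm high; origin at its foot. Bystander, leave alone
There are look-alikes about, which are no part of the job. What is shaped like the part that bears tin_a_center but pink is not meant.

How it is judged:
By the outcome, as a careful person would: the job done as asked, in the order asked, and still so for the second after the job is handed in, while the arm keeps its last pose, push and grip.
It also fails if it takes over 72 s, if anything falls off the work surface, if the arm or the gripper's body presses on something with over 40 N, if the wrist force passes 120 N, or if a joint passes its speed limit or range.

ROBOT

A 6-joint arm with a two-finger parallel gripper is mounted at the origin on the work surface. World frame = base frame: x ahead of the robot, y to its left, z up, the work surface at z = 0. Lengths are in m, angles in rad, forces in N, time in s.
With the tool pointing down it reaches from about 0.25 to 0.725 m from the base axis. Payload 4 kg.
Tool frame: the origin (TCP) lies midway between the tips of the shut fingers; the grasp point (between the pads) lies 19 mm behind it; z points along the fingers, y is the direction in which the jaws open and shut (so a half turn about z gives the same grasp; the last joint's range is limited). The gripper opens to 85 mm and grips with 20 to 120 N. Pads are 22 mm wide; open, the fingers measure 114 mm over their backs; the gripper's body (76 mm by 85 mm) begins 54 mm behind the grasp point. The pads swing forward as they close: fully open they stand 13 mm farther back than shut.
Start: joints at [1.159, 0.241, 0.005, 1.335, 0, 1.571], TCP at [0.2, 0.458, 0.231] pointing down, gripper open.
Joint ranges: [-2.72, 2.72], [-1.05, 1.87], [-1.09, 1.28], [-1.99, 2.15], [-1.42, 1.44], [-3.14, 3.14]. Speed limits (rad/s): [2.79, 2.79, 3.14, 3.14, 3.14, 3.14].

INTERFACE

Orientations are given as a unit quaternion [x, y, z, w].
In Python, from workcell import bot, eyes, job gives the robot as it stands.
- The arm moves only by the shell command python3 -m crank 'ROWS'. ROWS is a JSON object of lists of equal length, an entry for each row: "dr": the turn, a rotation vector about the tool's x, y, z in rad, a list of three; "travel": the shift along the tool's x, y, z in m, a list of three; "hand": the finger opening in m, from 0 to 0.0854. In form: {"dr": [[wx, wy, wz], ...], "travel": [[x, y, z], ...], "hand": [hand, ...]}. A call has 1 to 10 rows; each row is the pose to reach, as a shift and turn from the pose commanded when the call began, along the tool's axes at that moment; what a row does not reach only later rows make up. A row lasts 1/8 s, in which the tool goes at most 62.5 mm and 10.7 degrees, less where a joint would pass 70% of its speed; a pose out of reach is approached as far as the arm can. A call with a gripper value outside its range is refused whole. The fingers move at their own pace and stop on an object; the grip force is fixed at half the most. Time passes only in rows, so rows that repeat a pose let the fingers close. It gives the time, the measured TCP pose, the force and the opening at its end, in the units of the state.
- bot.get_obs(): the state, without advancing time (a new reading comes with each control period).
- eyes.camera(name): name is "side" or "top" or "wrist"; returns a dict with "color" (480x640x3 uint8, red, green, blue), "K" (3x3 intrinsics, pixels), "R" (3x3) and "t" (3): a world point X has camera coordinates R X + t; the wrist camera has in their place "T_tool_cam" (4x4, takes a point from camera to tool coordinates, whose origin is the TCP and whose axes are the flange's). Camera axes: x right, y down, z forward; pixel columns grow to the right and rows downward; lengths in m; the calibration is good to about 2 mm. The wrist camera is an equidistant fisheye: a pixel r from the principal point sees the ray r / f radians off the axis. A picture is of the moment at which its call begins: read the wrist's pose just before it. There is no depth.
- job.job_done(): hands the job in, once; it reports no verdict.
The state is a dict: "clock": time; "joint_pos": joint angles; "joint_vel": joint speeds; "tau": joint torques, N m; "eef_pos": TCP position; "tool_rot": TCP orientation; "ft_force": force on the tool from outside, world axes, zero at the start; "ft_torque": the same for the moment, N m; "grip_width": finger opening in m.
Only numpy, scipy, OpenCV 4.12 (cv2) and the standard library are available. Lean on these libraries where they do the work, as an engineer would, in place of code of your own. Each camera call takes 0.05 s, during which the arm holds its last target.

## Working session

There is one attempt and no reset: what is moved stays moved. The work goes in short steps, Python scripts to look and compute and a shell command to move; the robot and the scene stay as the last step left them, time stands still between calls to the robot, and variables do not carry over. Pictures are saved under pics/ and viewed, and the job is handed in when it is done.

```bash
ls; mkdir -p pics
python3 - <<'E'
from workcell import bot, eyes, job
import cv2,numpy as np
np.set_printoptions(precision=4,suppress=True)
o=bot.get_obs()
for k,v in o.items(): print(k,v)
for n in ["side","top","wrist"]:
    c=eyes.camera(n)
    cv2.imwrite(f"pics/{n}0.png",c["color"][:,:,::-1])
    for k in c:
        if k!="color": print(n,k,np.array(c[k]).tolist() if not isinstance(c[k],str) else c[k])
E
```

```text
pics
clock 0.0
joint_pos [ 1.159   0.2414  0.0037  1.3352 -0.      1.5708]
joint_vel [-0.0008 -0.0008  0.0004 -0.0003  0.0006 -0.0014]
tau [ -0.0011 -37.2319  25.2407   0.0171   0.0002  -0.    ]
eef_pos [0.1999 0.4576 0.2304]
tool_rot [ 0.2045  0.9789 -0.001  -0.0002]
ft_force [ 0.4189 -0.7938 -0.2848]
ft_torque [ 0.0446 -0.0597 -0.0383]
grip_width 0.0854960758246575
side K [[521.082044225435, 0.0, 328.3178494782097], [0.0, 521.082044225435, 248.89286477470665], [0.0, 0.0, 1.0]]
side R [[0.7947880291110206, -0.6068869343790266, 0.00048750573936937595], [-0.3380144225684164, -0.44333551984938807, -0.830180623102956], [0.5040419019462163, 0.659652837271166, -0.5574943007444482]]
side t [-0.4173022860506391, 0.23890927109017931, 0.72712581072999]
top K [[486.89762468951784, 0.0, 313.7618204057522], [0.0, 486.89762468951784, 245.7422733553008], [0.0, 0.0, 1.0]]
top R [[0.11774716980872371, -0.9930431652505234, -0.0009359226769087254], [-0.9661251953223036, -0.1143373954540873, -0.23136349531465836], [0.22964692674946882, 0.028146615249389943, -0.9728669267091605]]
top t [-0.06265389488276715, 0.5241478091911053, 0.7834348505045219]
wrist K [[371.64829954431775, 0.0, 322.34165951094286], [0.0, 371.64829954431775, 242.16006172427944], [0.0, 0.0, 1.0]]
wrist T_tool_cam [[-0.0012747699541907547, -0.9629491070878253, -0.26968016634584724, 0.06783231373571025], [0.9999973335405634, -0.0007082446824220644, -0.0021980221184312405, -0.000301163929055992], [0.0019255838925334942, -0.26968224922717804, 0.962947442272133, -0.14330575924842084], [0.0, 0.0, 0.0, 1.0]]
```

View pics/side0.png

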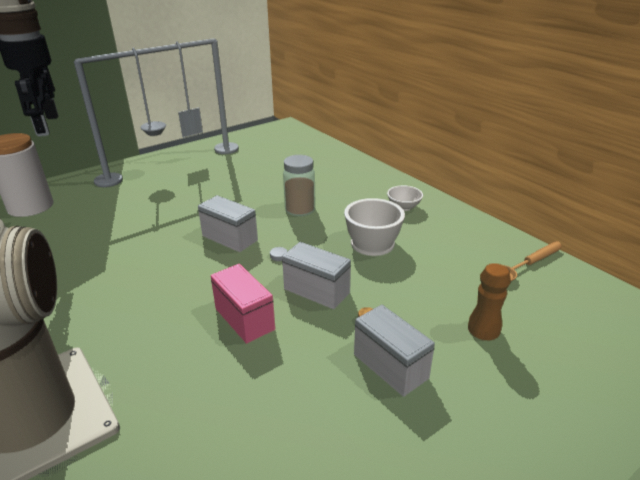

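View pics/top0.png

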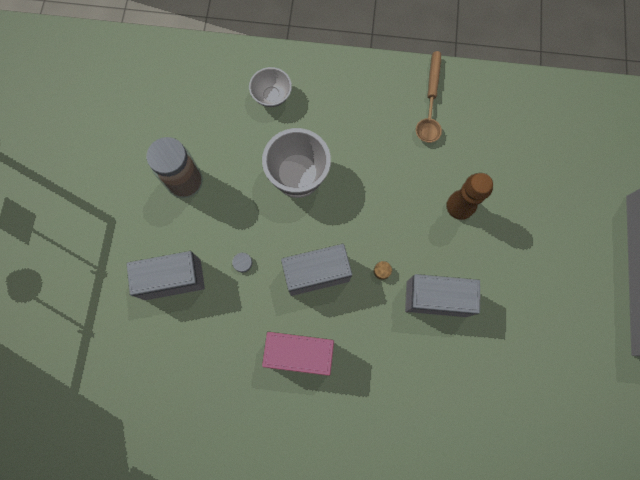

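View pics/wrist0.png

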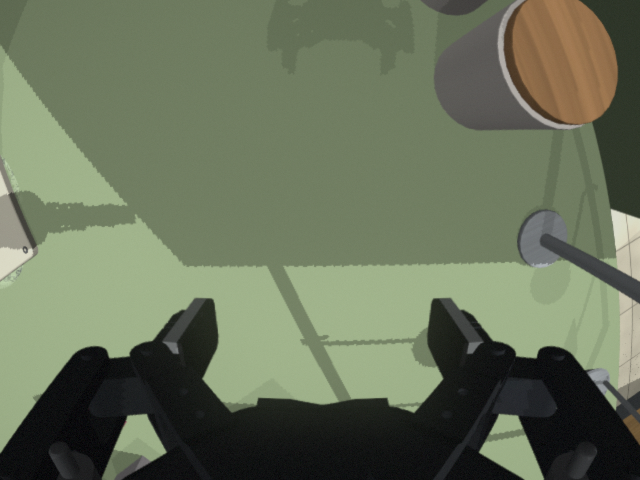

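The grey tins are at top-view pixels (162,273), (316,269) and (446,294). The pink tin at (298,353) is a decoy. There are two white bowls: the large one at (297,162) is the mortar and the small one at (270,87) is a look-alike. I'll check this in close crops.

Run:
```python
import cv2
i=cv2.imread("pics/top0.png"); 
c=i[230:330,110:310]; cv2.imwrite("pics/topL.png",cv2.resize(c,None,fx=4,fy=4,interpolation=cv2.INTER_CUBIC))
c=i[230:330,290:490]; cv2.imwrite("pics/topR.png",cv2.resize(c,None,fx=4,fy=4,interpolation=cv2.INTER_CUBIC))
c=i[60:210,240:400]; cv2.imwrite("pics/topM.png",cv2.resize(c,None,fx=4,fy=4,interpolation=cv2.INTER_CUBIC))
s=cv2.imread("pics/side0.png"); c=s[180:400,190:440]; cv2.imwrite("pics/sideC.png",cv2.resize(c,None,fx=2.6,fy=2.6,interpolation=cv2.INTER_CUBIC))
```

```text
(no output)
```

View pics/topL.png

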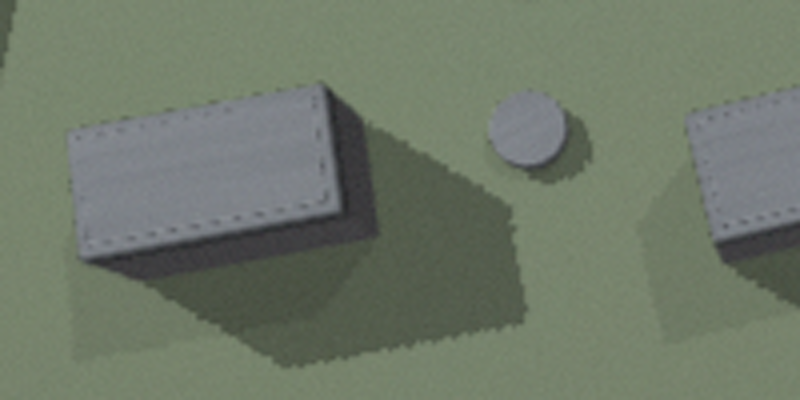

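View pics/topR.png

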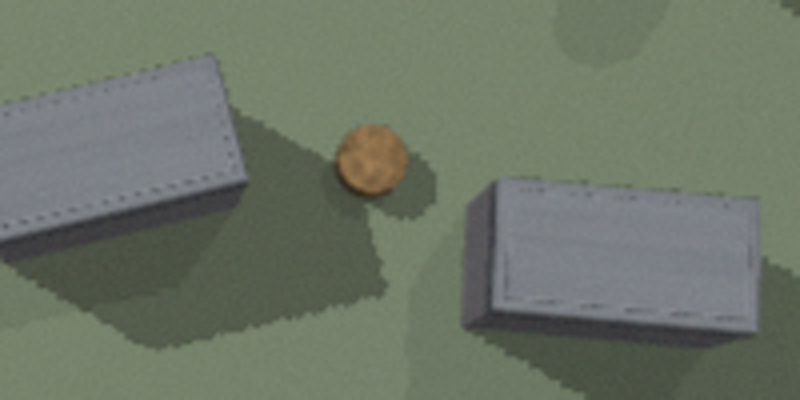

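View pics/topM.png

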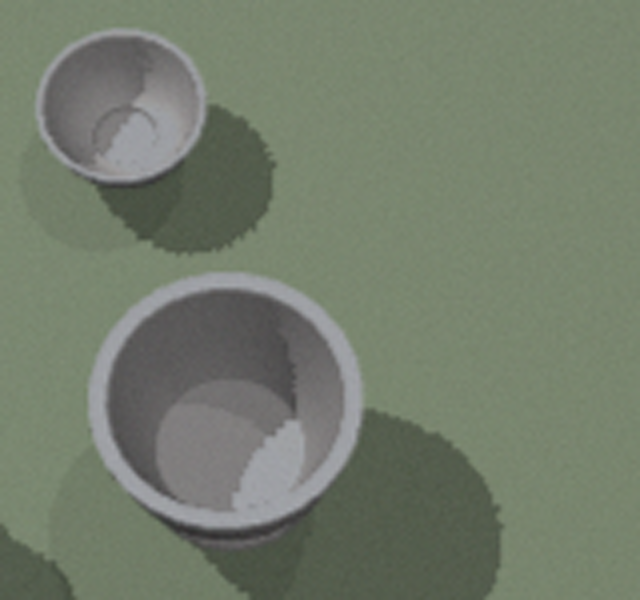

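View pics/sideC.png

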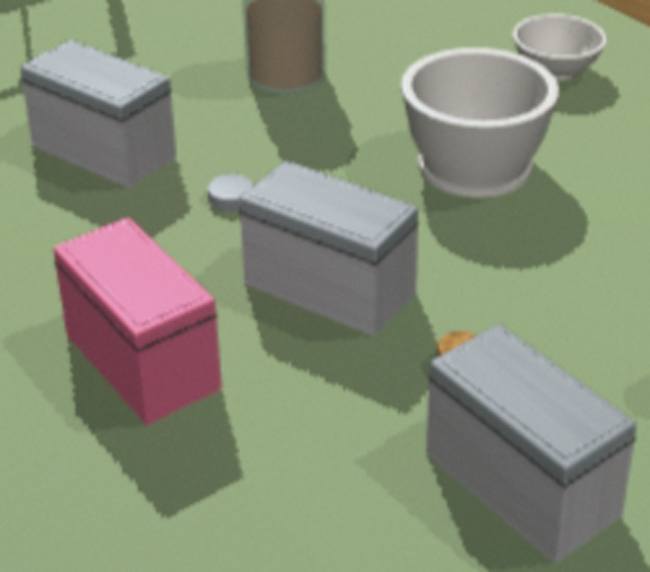

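```bash
cat > h.py <<'E'
import numpy as np, cv2
from scipy.spatial.transform import Rotation as Rot
np.set_printoptions(precision=4,suppress=True)
CAM={"side":([[521.082044225435,0,328.3178494782097],[0,521.082044225435,248.89286477470665],[0,0,1]],[[0.7947880291110206,-0.6068869343790266,0.00048750573936937595],[-0.3380144225684164,-0.44333551984938807,-0.830180623102956],[0.5040419019462163,0.659652837271166,-0.5574943007444482]],[-0.4173022860506391,0.23890927109017931,0.72712581072999]),
"top":([[486.89762468951784,0,313.7618204057522],[0,486.89762468951784,245.7422733553008],[0,0,1]],[[0.11774716980872371,-0.9930431652505234,-0.0009359226769087254],[-0.9661251953223036,-0.1143373954540873,-0.23136349531465836],[0.22964692674946882,0.028146615249389943,-0.9728669267091605]],[-0.06265389488276715,0.5241478091911053,0.7834348505045219])}
def onz(cam,px,z):
    K,R,t=map(np.array,CAM[cam]); d=R.T@np.linalg.inv(K)@np.array([px[0],px[1],1.]); c=-R.T@t
    return c+d*(z-c[2])/d[2]
def proj(cam,X):
    K,R,t=map(np.array,CAM[cam]); p=K@(R@np.array(X)+t); return p[:2]/p[2]
def crop(px,off,s): return [(px[0]+.5)/s-.5+off[0],(px[1]+.5)/s-.5+off[1]]
E
python3 - <<'E'
from h import *
L=(110,230);R=(290,230);S=(190,180)
T={"L":[((68,130),L),((323,83),L),((342,213),L),((83,260),L)],
"M":[((687,113),L),((213,57),R),((246,183),R),((717,243),L)],
"R":[((498,179),R),((758,198),R),((757,332),R),((493,310),R)]}
# side lid corners same order: far-left(+y far), far-right.. 
SD={"L":[(70,42),(171,82),(122,112),(22,75)],"M":[(288,163),(417,210),(376,256),(241,205)],"R":[(503,326),(634,424),(564,474),(430,368)]}
for k,v in T.items():
    P=np.array([onz("top",crop(p,o,4),.075) for p,o in v])
    Q=np.array([onz("side",crop(p,S,2.6),.075) for p in SD[k]])
    for n,P in (("top",P),("side",Q)):
        e=(P[1]-P[0]+P[2]-P[3])/2
        f=(P[0]-P[3]+P[1]-P[2])/2
        print(k,n,P.mean(0),"yaw of long dir from -y",np.degrees(np.arctan2(e[0],-e[1])),"from short",np.degrees(np.arctan2(f[1],f[0])),np.linalg.norm(e),np.linalg.norm(f))
M=(240,60)
# mortar rim outer extents
pts=[((90,400),M),((363,400),M),((226,271),M),((226,529),M)]
P=np.array([onz("top",crop(p,o,4),.075) for p,o in pts]); print(P, (P[0]+P[1])/2,(P[2]+P[3])/2)
pts=[(402,88),(557,94),(480,47),(478,127)]
P=np.array([onz("side",crop(p,S,2.6),.075) for p in pts]); print(P, (P[0]+P[1])/2,(P[2]+P[3])/2)
print("lid",onz("top",crop((527,128),L,4),.012),"cork",onz("top",crop((371,159),R,4),.018))
print("jar",onz("top",(169,157),.123),"mill",onz("top",(481,184),.13),"mill foot",onz("top",(462,206),.0))
print("smallbowl",onz("top",(270,87),.04))
# rack posts feet in side
for p in [(108,180),(226,149)]: print("rack foot",onz("side",p,0))
E
```

```text
L top [0.4486 0.2498 0.075 ] yaw of long dir from -y 17.40415238571253 from short 18.163409049378632 0.10870621190063628 0.05669141904238134
L side [0.4463 0.2415 0.075 ] yaw of long dir from -y 18.066589411850245 from short 21.926078084454097 0.10835415889358296 0.058674152455208704
M top [ 0.489  -0.0092  0.075 ] yaw of long dir from -y 20.154164774849146 from short 20.31042327407605 0.10746844540945989 0.05656836108606266
M side [ 0.487  -0.0149  0.075 ] yaw of long dir from -y 20.130018537432104 from short 23.48362183801438 0.10759030879362906 0.05952302044542066
R top [ 0.4699 -0.2299  0.075 ] yaw of long dir from -y 2.241563831579874 from short 1.8677713316685634 0.10898721675378753 0.055688791357317385
R side [ 0.468  -0.2334  0.075 ] yaw of long dir from -y 1.0510845705536105 from short 2.815339371591295 0.1065446337655496 0.05823575724217636
[[ 0.6705  0.109   0.075 ]
 [ 0.6848 -0.0118  0.075 ]
 [ 0.7398  0.0567  0.075 ]
 [ 0.6174  0.0412  0.075 ]] [0.6776 0.0486 0.075 ] [0.6786 0.0489 0.075 ]
[[0.6278 0.0813 0.075 ]
 [0.7174 0.0014 0.075 ]
 [0.7208 0.0948 0.075 ]
 [0.6365 0.0019 0.075 ]] [0.6726 0.0413 0.075 ] [0.6786 0.0484 0.075 ]
lid [0.4944 0.1286 0.012 ] cork [ 0.5091 -0.1275  0.018 ]
jar [0.6368 0.257  0.123 ] mill [ 0.6472 -0.2626  0.13  ] mill foot [ 0.6526 -0.2695  0.    ]
smallbowl [0.8358 0.121  0.04  ]
rack foot [0.3327 0.6873 0.    ]
rack foot [0.6716 0.6823 0.    ]
```

```bash
cat >> h.py <<'E'
def plan(x,y,z,jaw_deg):
    """travel & dr (tool axes) from current measured pose to tool-down pose w/ jaw axis at jaw_deg"""
    from workcell import bot
    o=bot.get_obs(); p=np.array(o["eef_pos"]); R=Rot.from_quat(o["tool_rot"]).as_matrix()
    a=np.radians(jaw_deg); yy=np.array([np.cos(a),np.sin(a),0]); zz=np.array([0,0,-1.]); 
    best=None
    for s in (1,-1):
        Rt=np.column_stack([np.cross(s*yy,zz),s*yy,zz]); rv=Rot.from_matrix(R.T@Rt).as_rotvec()
        if best is None or np.linalg.norm(rv)<np.linalg.norm(best): best=rv
    tr=R.T@(np.array([x,y,z])-p)
    print("pos",p,"jaw",np.degrees(np.arctan2(R[1,1],R[0,1])),"q",np.array(o["joint_pos"])); print("travel",tr,np.linalg.norm(tr),"dr",best, "t",o["clock"])
def wproj(cam,X,p,q):
    """world pts -> wrist fisheye pixel"""
    R=Rot.from_quat(q).as_matrix(); T=np.array(cam["T_tool_cam"]); K=np.array(cam["K"])
    Xt=(np.atleast_2d(X)-p)@R; Xc=(Xt-T[:3,3])@T[:3,:3]
    r=np.hypot(Xc[:,0],Xc[:,1]); th=np.arctan2(r,Xc[:,2])
    return np.c_[K[0,2]+K[0,0]*th*Xc[:,0]/r, K[1,2]+K[1,1]*th*Xc[:,1]/r]
def wonz(cam,px,z,p,q):
    R=Rot.from_quat(q).as_matrix(); T=np.array(cam["T_tool_cam"]); K=np.array(cam["K"])
    d=np.array([(px[0]-K[0,2])/K[0,0],(px[1]-K[1,2])/K[1,1]]); th=np.hypot(*d)
    v=np.r_[np.sin(th)*d/th,np.cos(th)]; v=R@T[:3,:3]@v; c=R@T[:3,3]+p
    return c+v*(z-c[2])/v[2]
E
python3 -c "
from h import *
plan(.4486,.2498,.20,17.8)
print(onz('top',(298,353),.075))"
```

```text
pos [0.1999 0.4578 0.2306] jaw 66.4068137550376 q [ 1.159   0.2413  0.0041  1.3352 -0.      1.5708]
travel [-0.3111 -0.091   0.0308] 0.3256180130908958 dr [-0.0015  0.0007  0.8483] t 0.15
[0.3441 0.0034 0.075 ]
```

```bash
python3 -m crank '{"dr":[[0,0,0.15],[0,0,0.3],[0,0,0.45],[0,0,0.6],[0,0,0.72],[0,0,0.848],[0,0,0.848],[0,0,0.848]],"travel":[[-0.04,-0.012,0],[-0.09,-0.028,0.01],[-0.15,-0.045,0.02],[-0.21,-0.062,0.03],[-0.265,-0.078,0.031],[-0.311,-0.091,0.031],[-0.311,-0.091,0.031],[-0.311,-0.091,0.031]],"hand":[0.085,0.085,0.085,0.085,0.085,0.085,0.085,0.085]}'
cat > look.py <<'E'
import sys
from h import *
from workcell import bot,eyes
o=bot.get_obs(); c=eyes.camera("wrist")
import pickle; pickle.dump((o,c),open("last.pkl","wb"))
cv2.imwrite(sys.argv[1],c["color"][:,:,::-1])
E
python3 look.py pics/w1.png; python3 -c "
from h import *
plan(.4486,.2498,.20,17.8)"
```

```text
clock: 1.15
eef_pos: [0.4482, 0.2503, 0.1999]
tool_rot: [0.589, 0.808, -0.0, -0.0]
ft_force: [-0.5, 0.0, -0.6]
grip_width: 0.0852
pos [0.4479 0.2507 0.2   ] jaw 17.899819310312285 q [ 0.5101  0.2831 -0.0207  1.268   0.0004  1.7685]
travel [-0.0011  0.0004  0.    ] 0.001195241749040903 dr [-0.001  -0.0002  0.0017] t 1.2
```

View pics/w1.png

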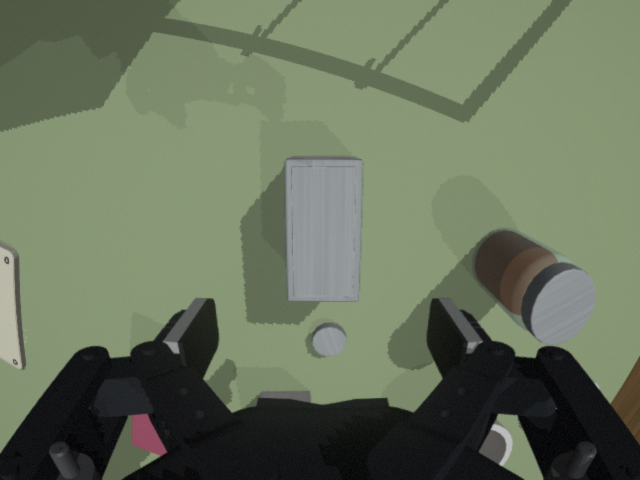

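The wrist view shows tin L with lid corners at about (287,160), (362,159), (358,300) and (290,300). The jar is at right and the small lid is below the tin.

```bash
python3 -c "
from h import *
import pickle
o,c=pickle.load(open('last.pkl','rb'))
p=np.array(o['eef_pos']);q=o['tool_rot']
P=np.array([wonz(c,x,.075,p,q) for x in [(287,160),(362,159),(358,300),(290,300)]]);print(P,P.mean(0))
e=P[3]+P[2]-P[0]-P[1];f=P[1]-P[0]+P[2]-P[3]
print(np.linalg.norm(e)/2,np.linalg.norm(f)/2,np.degrees(np.arctan2(e[0],-e[1])),np.degrees(np.arctan2(f[1],f[0])))
"
```

```text
[[0.4072 0.2934 0.075 ]
 [0.4583 0.3106 0.075 ]
 [0.4916 0.206  0.075 ]
 [0.4402 0.1896 0.075 ]] [0.4493 0.2499 0.075 ]
0.10938466106003014 0.053925978813812475 17.64098107976156 18.194038532223058
```

```bash
python3 -m crank '{"dr":[[0,0,0],[0,0,0],[0,0,0],[0,0,0],[0,0,0]],"travel":[[-0.001,0.001,0.05],[-0.001,0.001,0.1],[-0.001,0.001,0.15],[-0.001,0.001,0.178],[-0.001,0.001,0.178]],"hand":[0.085,0.085,0.085,0.085,0.085]}'
python3 -c "
from h import *
plan(.449,.2498,.021,17.8)"
python3 -m crank '{"dr":[[0,0,0],[0,0,0],[0,0,0],[0,0,0],[0,0,0],[0,0,0]],"travel":[[0,0,0],[0,0,0],[0,0,0],[0,0,0],[0,0,0],[0,0,0]],"hand":[0.05,0.05,0.05,0.05,0.05,0.05]}'
```

```text
clock: 1.82
eef_pos: [0.4468, 0.2497, 0.0202]
tool_rot: [0.588, 0.809, -0.003, -0.001]
ft_force: [0.6, 0.3, 0.6]
grip_width: 0.0852
pos [0.4468 0.2497 0.0202] jaw 17.990770817129945 q [ 0.5095  0.4607 -0.2774  0.8387  0.0002  1.7663]
travel [-0.0006  0.0022 -0.0008] 0.0023662697335008094 dr [-0.0059  0.001   0.0033] t 1.825
clock: 2.58
eef_pos: [0.4509, 0.2508, 0.0243]
tool_rot: [0.589, 0.808, 0.002, 0.0]
ft_force: [-2.7, 1.1, 7.1]
grip_width: 0.0552
```

```bash
cat > ft.py <<'E'
from h import *
from workcell import bot,eyes
import sys
n=int(sys.argv[1]) if len(sys.argv)>1 else 6
F=[];P=[]
for i in range(n):
    eyes.camera("wrist"); o=bot.get_obs(); R=Rot.from_quat(o["tool_rot"]).as_matrix()
    F.append(np.r_[o["ft_force"],R.T@np.array(o["ft_torque"])]);P.append(o["eef_pos"])
F=np.array(F)
print("F world, torque TOOL axes",F.mean(0),"sd",F.std(0)); print("torq y each",F[:,4]); print("pos",np.mean(P,0),"t",o["clock"],"w",o["grip_width"],"q",np.array(o["tool_rot"]))
E
python3 ft.py 3
python3 -m crank '{"dr":[[0,0,0],[0,0,0],[0,0,0],[0,0,0],[0,0,0],[0,0,0]],"travel":[[0,0,-0.01],[0,0,-0.04],[0,0,-0.08],[0,0,-0.11],[0,0,-0.12],[0,0,-0.12]],"hand":[0.05,0.05,0.05,0.05,0.05,0.05]}'
python3 ft.py 6
```

```text
F world, torque TOOL axes [-1.7104  1.1185  6.58    0.6292  0.1813 -0.0841] sd [0.3172 0.1415 0.4846 0.0419 0.0544 0.0313]
torq y each [0.1687 0.1219 0.2534]
pos [0.4509 0.2508 0.0243] t 2.725 w 0.055352292076757105 q [0.5888 0.8083 0.0018 0.0002]
clock: 3.48
eef_pos: [0.45, 0.2496, 0.1423]
tool_rot: [0.589, 0.808, 0.0, 0.0]
ft_force: [0.4, -0.3, -5.6]
grip_width: 0.0553
F world, torque TOOL axes [-0.0315 -0.2635 -4.5037 -0.0088 -0.0022 -0.0015] sd [0.2493 0.4078 0.4079 0.0211 0.0346 0.0338]
torq y each [-0.0066 -0.0184  0.0046 -0.0545 -0.0004  0.0619]
pos [0.4491 0.2491 0.1409] t 3.775 w 0.055527938689450836 q [ 0.5891  0.8081 -0.0012 -0.0006]
```

```bash
python3 -m crank '{"dr":[[0,0.17,0],[0,0.34,0],[0,0.34,0],[0,0.34,0],[0,0.34,0],[0,0.17,0],[0,0,0],[0,0,0]],"travel":[[0,0,0],[0,0,0],[0,0,0],[0,0,0],[0,0,0],[0,0,0],[0,0,0],[0,0,0]],"hand":[0.05,0.05,0.05,0.05,0.05,0.05,0.05,0.05]}'
python3 ft.py 6
python3 -m crank '{"dr":[[0,-0.17,0],[0,-0.34,0],[0,-0.34,0],[0,-0.34,0],[0,-0.34,0],[0,-0.17,0],[0,0,0],[0,0,0]],"travel":[[0,0,0],[0,0,0],[0,0,0],[0,0,0],[0,0,0],[0,0,0],[0,0,0],[0,0,0]],"hand":[0.05,0.05,0.05,0.05,0.05,0.05,0.05,0.05]}'
python3 ft.py 6
```

```text
clock: 4.78
eef_pos: [0.4489, 0.2536, 0.143]
tool_rot: [0.586, 0.81, 0.001, -0.0]
ft_force: [1.3, -1.6, -5.4]
grip_width: 0.0554
F world, torque TOOL axes [-0.0219 -0.4541 -4.1935  0.0249 -0.1102  0.0064] sd [1.4089 2.067  0.9039 0.1149 0.4129 0.0451]
torq y each [-0.1839  0.7664 -0.0781 -0.49   -0.3409 -0.335 ]
pos [0.4496 0.25   0.1422] t 5.075 w 0.05530561284713699 q [ 0.5898  0.8076 -0.0001 -0.0004]
clock: 6.08
eef_pos: [0.4513, 0.2461, 0.1435]
tool_rot: [0.592, 0.806, 0.001, 0.001]
ft_force: [-0.0, 1.4, -5.0]
grip_width: 0.0552
F world, torque TOOL axes [-0.4706  0.8508 -4.839   0.006  -0.3047  0.0242] sd [1.0477 2.3264 1.3112 0.1163 0.3576 0.1118]
torq y each [-0.176  -0.4598 -0.7223  0.2784 -0.0559 -0.6925]
pos [0.4501 0.2492 0.1425] t 6.375 w 0.05527319004838581 q [ 0.5884  0.8085 -0.0004  0.    ]
```

```bash
python3 ft.py 10
python3 -m crank '{"dr":[[0,0.12,0],[0,0.24,0],[0,0.34,0],[0,0.34,0],[0,0.34,0],[0,0.24,0],[0,0.12,0],[0,0.04,0],[0,0,0],[0,0,0]],"travel":[[0,0,0],[0,0,0],[0,0,0],[0,0,0],[0,0,0],[0,0,0],[0,0,0],[0,0,0],[0,0,0],[0,0,0]],"hand":[0.05,0.05,0.05,0.05,0.05,0.05,0.05,0.05,0.05,0.05]}'
python3 ft.py 12
```

```text
F world, torque TOOL axes [-0.0295 -0.3434 -4.7056 -0.0111  0.0374 -0.0094] sd [0.5335 0.2632 0.3969 0.0272 0.0373 0.022 ]
torq y each [-0.016   0.0249  0.0717  0.0405  0.0161  0.081   0.0349  0.0724 -0.0299
  0.0778]
pos [0.4497 0.2502 0.1421] t 6.875 w 0.05515719017660719 q [ 0.589   0.8082 -0.0001 -0.    ]
clock: 8.12
eef_pos: [0.4494, 0.2517, 0.1427]
tool_rot: [0.588, 0.809, 0.001, 0.0]
ft_force: [-0.4, 0.3, -4.4]
grip_width: 0.0558
F world, torque TOOL axes [ 0.0242  0.5566 -4.5652  0.1067 -0.0572 -0.0029] sd [0.3249 0.4779 0.4387 0.0241 0.0345 0.033 ]
torq y each [-0.1193 -0.0766 -0.0833 -0.0682 -0.059  -0.0443 -0.0605 -0.0098 -0.072
 -0.0633  0.0236 -0.0534]
pos [0.45   0.2497 0.1424] t 8.725 w 0.05503793901085142 q [ 0.5893  0.8079 -0.     -0.    ]
```

```bash
python3 -m crank '{"dr":[[0,-0.12,0],[0,-0.24,0],[0,-0.34,0],[0,-0.34,0],[0,-0.34,0],[0,-0.24,0],[0,-0.12,0],[0,-0.04,0],[0,0,0],[0,0,0]],"travel":[[0,0,0],[0,0,0],[0,0,0],[0,0,0],[0,0,0],[0,0,0],[0,0,0],[0,0,0],[0,0,0],[0,0,0]],"hand":[0.05,0.05,0.05,0.05,0.05,0.05,0.05,0.05,0.05,0.05]}'
python3 ft.py 4; python3 ft.py 10;
python3 -m crank '{"dr":[[0,0.12,0],[0,0.24,0],[0,0.34,0],[0,0.34,0],[0,0.34,0],[0,0.24,0],[0,0.12,0],[0,0.04,0],[0,0,0],[0,0,0]],"travel":[[0,0,0],[0,0,0],[0,0,0],[0,0,0],[0,0,0],[0,0,0],[0,0,0],[0,0,0],[0,0,0],[0,0,0]],"hand":[0.05,0.05,0.05,0.05,0.05,0.05,0.05,0.05,0.05,0.05]}'
python3 ft.py 4; python3 ft.py 10
```

```text
clock: 9.98
eef_pos: [0.4506, 0.2477, 0.143]
tool_rot: [0.59, 0.807, 0.0, 0.0]
ft_force: [-0.2, -0.2, -3.9]
grip_width: 0.055
F world, torque TOOL axes [-0.1823  0.1423 -4.5854  0.0108 -0.0549  0.0291] sd [0.2582 0.4357 0.4824 0.0158 0.0091 0.0157]
torq y each [-0.0558 -0.0397 -0.0613 -0.0626]
pos [0.4502 0.249  0.1426] t 10.175 w 0.05515812062145688 q [0.5891 0.8081 0.     0.0002]
F world, torque TOOL axes [-0.1762 -0.1805 -4.7243 -0.0045 -0.0169  0.0049] sd [0.5618 0.5131 0.5703 0.0296 0.019  0.0246]
torq y each [-0.0075 -0.02   -0.0058  0.005  -0.0214 -0.0056 -0.0526 -0.0294  0.01
 -0.0419]
pos [0.4498 0.2499 0.1422] t 10.675 w 0.05508615848504388 q [ 0.5889  0.8082 -0.     -0.    ]
clock: 11.92
eef_pos: [0.4494, 0.2517, 0.1427]
tool_rot: [0.588, 0.809, 0.001, -0.0]
ft_force: [0.6, -0.9, -3.8]
grip_width: 0.0551
F world, torque TOOL axes [ 0.181  -0.4175 -3.8222 -0.0682  0.1819  0.0058] sd [0.4574 0.3631 0.4194 0.0302 0.0218 0.022 ]
torq y each [0.2108 0.1544 0.1937 0.1686]
pos [0.4497 0.2503 0.1425] t 12.125 w 0.055186641682151524 q [ 0.5891  0.8081  0.0001 -0.0001]
F world, torque TOOL axes [ 0.2497 -0.3626 -4.2362 -0.0504  0.102  -0.0096] sd [0.3389 0.6221 0.5185 0.0449 0.0655 0.0337]
torq y each [ 0.1988  0.1809  0.0996  0.1795  0.0861  0.0575  0.0859  0.0759  0.0873
 -0.0317]
pos [0.4501 0.2494 0.1423] t 12.625 w 0.055292988127349695 q [ 0.5892  0.808   0.     -0.    ]
```

```bash
cat > ft.py <<'E'
from h import *
from workcell import bot,eyes
import sys
n=int(sys.argv[1]) if len(sys.argv)>1 else 6
F=[];P=[];T=[]
for i in range(n):
    eyes.camera("wrist"); o=bot.get_obs(); R=Rot.from_quat(o["tool_rot"]).as_matrix()
    F.append(np.r_[o["ft_force"],R.T@np.array(o["ft_torque"])]);P.append(o["eef_pos"]); T.append(o["tau"])
F=np.array(F);T=np.array(T)
print("Fz %.2f"%F[:,2].mean(),"torque TOOL axes",F.mean(0)[3:],"sd",F.std(0)[3:]); print("torq y each",F[:,4]);print("tau5",T[:,4],"tau4",T[:,3].mean(),"tau6",T[:,5].mean()); print("pos",np.mean(P,0),"t",o["clock"],"w",o["grip_width"],"q",np.array(o["tool_rot"]))
E
python3 ft.py 4;
python3 -m crank '{"dr":[[0,-0.12,0],[0,-0.24,0],[0,-0.34,0],[0,-0.34,0],[0,-0.34,0],[0,-0.24,0],[0,-0.12,0],[0,-0.04,0],[0,0,0],[0,0,0]],"travel":[[0,0,0],[0,0,0],[0,0,0],[0,0,0],[0,0,0],[0,0,0],[0,0,0],[0,0,0],[0,0,0],[0,0,0]],"hand":[0.05,0.05,0.05,0.05,0.05,0.05,0.05,0.05,0.05,0.05]}'
python3 ft.py 12
```

```text
Fz -4.48 torque TOOL axes [-0.0109  0.028  -0.0266] sd [0.0544 0.0543 0.0207]
torq y each [-0.0257  0.074  -0.0263  0.0901]
tau5 [-0.068  -0.0629 -0.0637 -0.0688] tau4 0.0021753466262453003 tau6 -0.0004603909633260628
pos [0.45   0.2496 0.1423] t 12.825 w 0.05533195579159103 q [ 0.5891  0.8081  0.     -0.    ]
clock: 14.08
eef_pos: [0.4506, 0.2477, 0.143]
tool_rot: [0.59, 0.807, 0.0, 0.001]
ft_force: [0.6, 0.3, -4.8]
grip_width: 0.0551
Fz -4.63 torque TOOL axes [-0.0039 -0.0149 -0.0054] sd [0.0236 0.0278 0.0328]
torq y each [-0.0163 -0.0703 -0.0219 -0.0299  0.0172 -0.04   -0.0117 -0.0045  0.0194
  0.0217  0.0067 -0.0493]
tau5 [0.0353 0.0164 0.0124 0.0127 0.0135 0.0143 0.0146 0.0142 0.0131 0.0113
 0.009  0.0061] tau4 -0.002626152237326096 tau6 -0.0012765781332291226
pos [0.45   0.2497 0.1424] t 14.675 w 0.05521728349057297 q [ 0.5889  0.8082 -0.0001 -0.    ]
```

```bash
python3 ft.py 6
python3 -m crank '{"dr":[[0,0.12,0],[0,0.24,0],[0,0.34,0],[0,0.34,0],[0,0.34,0],[0,0.34,0]],"travel":[[0,0,0],[0,0,0],[0,0,0],[0,0,0],[0,0,0],[0,0,0]],"hand":[0.05,0.05,0.05,0.05,0.05,0.05]}'
python3 ft.py 8
python3 -m crank '{"dr":[[0,-0.1,0],[0,-0.22,0],[0,-0.3,0],[0,-0.34,0],[0,-0.34,0],[0,-0.34,0]],"travel":[[0,0,0],[0,0,0],[0,0,0],[0,0,0],[0,0,0],[0,0,0]],"hand":[0.05,0.05,0.05,0.05,0.05,0.05]}'
python3 ft.py 12
```

```text
Fz -4.62 torque TOOL axes [-0.0082  0.0066 -0.0051] sd [0.0311 0.0274 0.0231]
torq y each [-0.0162  0.0331 -0.0266  0.0062  0.0508 -0.0079]
tau5 [ 0.0029 -0.0009 -0.0049 -0.0092 -0.0137 -0.0184] tau4 -0.002062950952677056 tau6 3.732643307330363e-05
pos [0.4499 0.2498 0.1423] t 14.975 w 0.05496243759013207 q [ 0.589   0.8081 -0.     -0.    ]
clock: 15.72
eef_pos: [0.4499, 0.2504, 0.1426]
tool_rot: [0.58, 0.797, 0.1, -0.136]
ft_force: [-0.4, 0.8, -3.7]
grip_width: 0.0552
Fz -4.13 torque TOOL axes [-0.0153 -0.5393  0.0071] sd [0.0616 0.0689 0.0252]
torq y each [-0.6792 -0.6123 -0.5176 -0.5623 -0.4997 -0.4819 -0.492  -0.4691]
tau5 [1.4313 1.4389 1.4468 1.4505 1.4532 1.4561 1.4564 1.4579] tau4 -0.005614204037556192 tau6 -0.0022871019859849184
pos [0.4498 0.2502 0.1424] t 16.125 w 0.05537825713197565 q [ 0.5804  0.7966  0.0996 -0.1367]
clock: 16.88
eef_pos: [0.4499, 0.2496, 0.1422]
tool_rot: [0.589, 0.808, 0.0, -0.0]
ft_force: [0.1, 0.5, -4.4]
grip_width: 0.0552
Fz -4.26 torque TOOL axes [-0.0267  0.0691 -0.0111] sd [0.0499 0.0477 0.0229]
torq y each [ 0.0615  0.019   0.018  -0.0176  0.0323  0.1023  0.1327  0.0563  0.1475
  0.09    0.1019  0.0855]
tau5 [-0.0451 -0.0463 -0.0493 -0.0577 -0.0588 -0.0619 -0.0625 -0.0644 -0.067
 -0.0665 -0.0629 -0.0621] tau4 0.003919340257425574 tau6 -0.0012155010472270078
pos [0.45   0.2494 0.1423] t 17.475 w 0.055434770346631065 q [ 0.5891  0.8081  0.     -0.    ]
```

```bash
python3 -m crank '{"dr":[[0,-0.03,0],[0,-0.03,0]],"travel":[[0,0,0],[0,0,0]],"hand":[0.05,0.05]}'
python3 ft.py 24
```

```text
clock: 17.73
eef_pos: [0.4498, 0.2503, 0.1423]
tool_rot: [0.589, 0.808, -0.009, 0.012]
ft_force: [0.8, -1.0, -4.2]
grip_width: 0.0552
Fz -4.51 torque TOOL axes [-0.0094  0.1181 -0.0089] sd [0.0715 0.0921 0.0322]
torq y each [ 0.2043  0.2655  0.1526  0.1507  0.1311  0.0316  0.0046 -0.0455  0.028
  0.0359  0.0969  0.1502  0.2197  0.1772  0.1994  0.2349  0.201   0.2272
  0.2069  0.0969  0.07    0.039  -0.027  -0.0156]
tau5 [-0.208  -0.1937 -0.1887 -0.1863 -0.1829 -0.1856 -0.1844 -0.1847 -0.1832
 -0.1814 -0.1821 -0.1818 -0.1841 -0.1782 -0.1792 -0.179  -0.1774 -0.1769
 -0.1771 -0.1759 -0.176  -0.1749 -0.1713 -0.174 ] tau4 0.060543791914824396 tau6 0.0007028842466638707
pos [0.45   0.2497 0.1423] t 18.925 w 0.0552274235135715 q [ 0.589   0.808  -0.0089  0.0121]
```

```bash
python3 -m crank '{"dr":[[0,0.06,0],[0,0.15,0],[0,0.21,0],[0,0.21,0],[0,0.15,0],[0,0.08,0],[0,0.06,0],[0,0.06,0]],"travel":[[0,0,0],[0,0,0],[0,0,0],[0,0,0],[0,0,0],[0,0,0],[0,0,0],[0,0,0]],"hand":[0.05,0.05,0.05,0.05,0.05,0.05,0.05,0.05]}'
python3 ft.py 12
```

```text
clock: 19.92
eef_pos: [0.4497, 0.2503, 0.1423]
tool_rot: [0.588, 0.808, 0.009, -0.012]
ft_force: [-1.2, -0.4, -4.0]
grip_width: 0.0552
Fz -4.31 torque TOOL axes [ 0.0309 -0.0251 -0.0197] sd [0.0575 0.0684 0.0227]
torq y each [ 0.063   0.0609 -0.0154 -0.0151  0.0483 -0.0291 -0.0112  0.0299 -0.079
 -0.1234 -0.1557 -0.0749]
tau5 [0.0761 0.085  0.0856 0.0795 0.0767 0.0751 0.0727 0.0681 0.0717 0.0667
 0.0663 0.0659] tau4 -0.047540336090605706 tau6 -0.00035334059219849223
pos [0.45   0.2495 0.1423] t 20.525 w 0.055339699582487654 q [ 0.5891  0.8079  0.0088 -0.0121]
```

```bash
python3 -m crank '{"dr":[[0,-0.03,0],[0,-0.03,0]],"travel":[[0,0,0],[0,0,0]],"hand":[0.05,0.05]}'
python3 -c "
from h import *
plan(.4509,.2508,.0243,17.9)"
python3 -m crank '{"dr":[[0,0,0],[0,0,0],[0,0,0],[0,0,0],[0,0,0],[0,0,0],[0,0,0]],"travel":[[0,0,0.03],[0,0,0.07],[0,0,0.1],[0,0,0.11],[0,0,0.115],[0,0,0.118],[0,0,0.118]],"hand":[0.05,0.05,0.05,0.05,0.05,0.05,0.05]}'
python3 ft.py 2
```

```text
clock: 20.78
eef_pos: [0.4498, 0.2503, 0.1423]
tool_rot: [0.589, 0.808, -0.0, 0.0]
ft_force: [-0.5, 1.0, -5.7]
grip_width: 0.0553
pos [0.4498 0.2503 0.1423] jaw 17.878009633555095 q [ 0.5079  0.3257 -0.1181  1.127  -0.0003  1.7666]
travel [0.0002 0.0012 0.118 ] 0.11804484192522653 dr [ 0.0001  0.0002 -0.0004] t 20.775
clock: 21.65
eef_pos: [0.451, 0.2503, 0.0256]
tool_rot: [0.589, 0.808, 0.001, 0.001]
ft_force: [-0.5, -0.7, -2.7]
grip_width: 0.0559
Fz -1.75 torque TOOL axes [0.0117 0.052  0.0131] sd [0.0034 0.0216 0.0006]
torq y each [0.0304 0.0735]
tau5 [-0.1295 -0.1411] tau4 0.0021468634895427385 tau6 -0.00147735518112313
pos [0.4509 0.2503 0.0255] t 21.75 w 0.05547835389593922 q [0.589  0.8081 0.0013 0.0005]
```

```bash
python3 -m crank '{"dr":[[0,0,0],[0,0,0],[0,0,0],[0,0,0],[0,0,0],[0,0,0],[0,0,0]],"travel":[[0,0,0.0015],[0,0,0.0015],[0,0,0.0015],[0,0,0.0015],[0,0,-0.03],[0,0,-0.09],[0,0,-0.15]],"hand":[0.05,0.085,0.085,0.085,0.085,0.085,0.085]}'
python3 look.py pics/w2.png
python3 -c "
from h import *
plan(.489,-.0092,.18,20.2)"
```

```text
clock: 22.62
eef_pos: [0.4496, 0.2493, 0.1754]
tool_rot: [0.589, 0.808, -0.001, -0.0]
ft_force: [1.3, 0.7, -0.3]
grip_width: 0.0848
pos [0.4537 0.2517 0.1845] jaw 17.810626190543445 q [ 0.5065  0.2919 -0.0502  1.2153 -0.      1.7664]
travel [-0.2592 -0.0462  0.0033] 0.2632806553878807 dr [ 0.0133 -0.0023 -0.0417] t 22.675
```

View pics/w2.png

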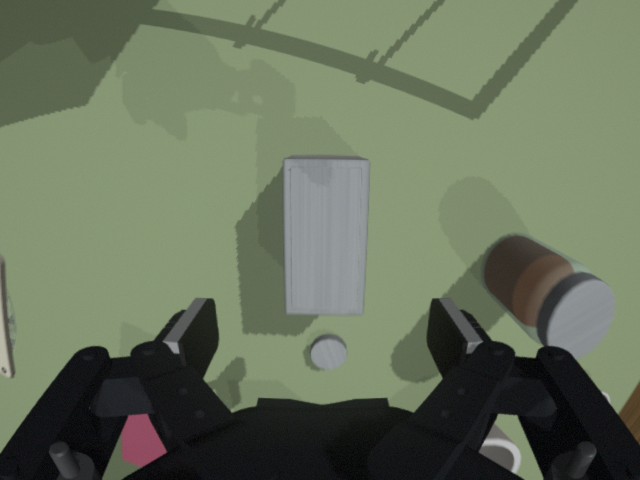

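```bash
python3 -m crank '{"dr":[[0,0,0],[0,0,-0.01],[0,0,-0.02],[0,0,-0.03],[0,0,-0.042],[0,0,-0.042],[0,0,-0.042]],"travel":[[-0.04,-0.006,0],[-0.1,-0.016,0],[-0.16,-0.026,0],[-0.22,-0.036,0],[-0.2585,-0.042,0],[-0.2585,-0.042,0],[-0.2585,-0.042,0]],"hand":[0.085,0.085,0.085,0.085,0.085,0.085,0.085]}'
python3 look.py pics/w3.png
python3 -c "
from h import *
plan(.489,-.0092,.027,20.2)"
```

```text
clock: 23.55
eef_pos: [0.4889, -0.009, 0.174]
tool_rot: [0.572, 0.82, 0.0, -0.0]
ft_force: [-0.1, 0.3, 0.2]
grip_width: 0.0851
pos [ 0.4889 -0.0085  0.1741] jaw 20.271273096270136 q [-0.0177  0.2526 -0.1318  1.1868  0.0004  1.1993]
travel [-0.0008 -0.      0.1471] 0.14705551826844726 dr [-0.0003 -0.0006  0.0012] t 23.6
```

View pics/w3.png

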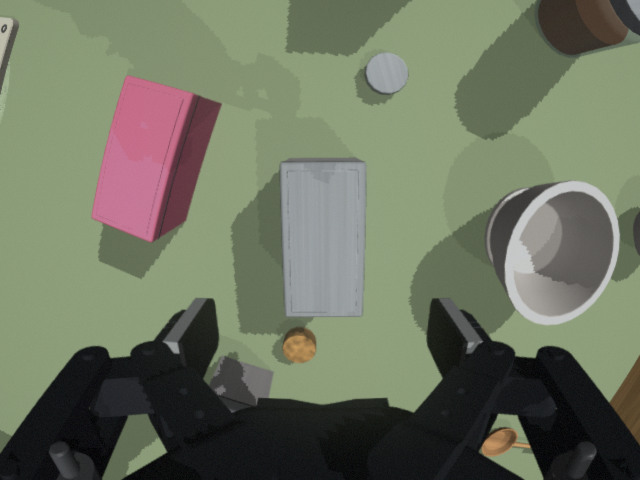

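```bash
python3 -c "
from h import *
import pickle
o,c=pickle.load(open('last.pkl','rb'))
p=np.array(o['eef_pos']);q=o['tool_rot']
P=np.array([wonz(c,x,.075,p,q) for x in [(281,162),(365,162),(362,316),(288,316)]]);print(P.mean(0))
e=P[3]+P[2]-P[0]-P[1];f=P[1]-P[0]+P[2]-P[3]
print(np.linalg.norm(e)/2,np.linalg.norm(f)/2,np.degrees(np.arctan2(e[0],-e[1])),np.degrees(np.arctan2(f[1],f[0])))
Q=np.array([wonz(c,x,.075,p,q)[:2] for x in [(550,182),(560,325),(503,250),(619,240)]]);print(Q,Q.mean(0))
"
python3 -m crank '{"dr":[[0,0,0],[0,0,0],[0,0,0],[0,0,0],[0,0,0]],"travel":[[0,0,0.04],[0,0,0.09],[0,0,0.13],[0,0,0.147],[0,0,0.147]],"hand":[0.085,0.085,0.085,0.085,0.085]}'
python3 -m crank '{"dr":[[0,0,0],[0,0,0],[0,0,0],[0,0,0],[0,0,0]],"travel":[[0,0,0],[0,0,0],[0,0,0],[0,0,0],[0,0,0]],"hand":[0.05,0.05,0.05,0.05,0.05]}'
python3 ft.py 3
```

```text
[ 0.4901 -0.0099  0.075 ]
0.11019691539343436 0.05435136928316853 20.919230109731195 20.12687250742499
[[ 0.632   0.0927]
 [ 0.708  -0.0086]
 [ 0.6164  0.0309]
 [ 0.7296  0.081 ]] [0.6715 0.049 ]
clock: 24.22
eef_pos: [0.4875, -0.0078, 0.0259]
tool_rot: [0.571, 0.821, -0.001, -0.002]
ft_force: [0.6, 0.6, 1.4]
grip_width: 0.085
clock: 24.85
eef_pos: [0.4903, -0.009, 0.0288]
tool_rot: [0.572, 0.82, 0.001, 0.001]
ft_force: [-1.0, 1.3, 5.6]
grip_width: 0.0557
Fz 6.48 torque TOOL axes [ 0.214   0.293  -0.1013] sd [0.0278 0.033  0.0073]
torq y each [0.3269 0.2483 0.3038]
tau5 [-0.3426 -0.3432 -0.3434] tau4 -0.4048835951834917 tau6 0.0961864204145968
pos [ 0.4903 -0.009   0.0287] t 25.0 w 0.0553132723970237 q [0.5718 0.8204 0.0011 0.001 ]
```

```bash
python3 -m crank '{"dr":[[0,0,0],[0,0,0],[0,0,0],[0,0,0],[0,0,0],[0,0,0],[0,0,0]],"travel":[[0,0,-0.01],[0,0,-0.04],[0,0,-0.08],[0,0,-0.11],[0,0,-0.12],[0,0,-0.12],[0,0,-0.12]],"hand":[0.05,0.05,0.05,0.05,0.05,0.05,0.05]}'
python3 ft.py 5
python3 -m crank '{"dr":[[0,0.12,0],[0,0.24,0],[0,0.34,0],[0,0.34,0],[0,0.34,0],[0,0.24,0],[0,0.12,0],[0,0.04,0],[0,0,0],[0,0,0]],"travel":[[0,0,0],[0,0,0],[0,0,0],[0,0,0],[0,0,0],[0,0,0],[0,0,0],[0,0,0],[0,0,0],[0,0,0]],"hand":[0.05,0.05,0.05,0.05,0.05,0.05,0.05,0.05,0.05,0.05]}'
python3 ft.py 10
python3 -m crank '{"dr":[[0,-0.12,0],[0,-0.24,0],[0,-0.34,0],[0,-0.34,0],[0,-0.34,0],[0,-0.24,0],[0,-0.12,0],[0,-0.04,0],[0,0,0],[0,0,0]],"travel":[[0,0,0],[0,0,0],[0,0,0],[0,0,0],[0,0,0],[0,0,0],[0,0,0],[0,0,0],[0,0,0],[0,0,0]],"hand":[0.05,0.05,0.05,0.05,0.05,0.05,0.05,0.05,0.05,0.05]}'
python3 ft.py 10
```

```text
clock: 25.88
eef_pos: [0.4878, -0.0093, 0.1457]
tool_rot: [0.572, 0.82, -0.001, -0.001]
ft_force: [-0.3, -0.6, -4.2]
grip_width: 0.0557
Fz -4.47 torque TOOL axes [ 0.0107  0.0103 -0.0007] sd [0.0148 0.0219 0.0337]
torq y each [ 0.0307  0.0419 -0.0143 -0.0032 -0.0037]
tau5 [-0.0028 -0.0027 -0.0025 -0.0024 -0.0021] tau4 0.019264773509348743 tau6 7.886253706601565e-05
pos [ 0.4882 -0.0093  0.146 ] t 26.125 w 0.05532417212909104 q [ 0.572   0.8203 -0.0005 -0.0008]
clock: 27.38
eef_pos: [0.4886, -0.0081, 0.1477]
tool_rot: [0.571, 0.821, 0.0, 0.0]
ft_force: [0.7, -1.1, -4.4]
grip_width: 0.0556
Fz -4.25 torque TOOL axes [ 0.0017 -0.0124  0.0024] sd [0.0354 0.0353 0.0253]
torq y each [ 0.008  -0.0688  0.0171 -0.0126 -0.0488 -0.073   0.0111  0.0145  0.0019
  0.0264]
tau5 [ 0.0126  0.0247  0.0232  0.0185  0.0137  0.0094  0.0059  0.0031  0.0008
 -0.0008] tau4 0.014693020144477487 tau6 0.0007548064677393995
pos [ 0.4891 -0.0095  0.1472] t 27.875 w 0.05549145652087172 q [ 0.5723  0.8201 -0.0001 -0.0002]
clock: 29.12
eef_pos: [0.4899, -0.0112, 0.1476]
tool_rot: [0.573, 0.819, 0.0, 0.0]
ft_force: [-0.1, -0.0, -4.7]
grip_width: 0.0551
Fz -4.20 torque TOOL axes [ 0.0078  0.004  -0.0019] sd [0.0288 0.0191 0.0395]
torq y each [ 0.0097 -0.0121  0.0169  0.0235 -0.0208  0.0302  0.0157 -0.0217 -0.0191
  0.018 ]
tau5 [-0.0083 -0.0246 -0.0257 -0.0226 -0.0188 -0.0153 -0.0118 -0.0089 -0.0065
 -0.0047] tau4 -0.009563080255702516 tau6 -0.0015135687749534554
pos [ 0.4891 -0.0093  0.1474] t 29.625 w 0.05536811492623462 q [0.5717 0.8205 0.     0.    ]
```

```bash
python3 -m crank '{"dr":[[0,0.17,0],[0,0.34,0],[0,0.34,0],[0,0.34,0],[0,0.34,0],[0,0.17,0],[0,0,0],[0,0,0]],"travel":[[0,0,0],[0,0,0],[0,0,0],[0,0,0],[0,0,0],[0,0,0],[0,0,0],[0,0,0]],"hand":[0.05,0.05,0.05,0.05,0.05,0.05,0.05,0.05]}'
python3 ft.py 8
```

```text
clock: 30.62
eef_pos: [0.4878, -0.0059, 0.1485]
tool_rot: [0.569, 0.822, 0.001, 0.0]
ft_force: [-0.6, 0.3, -3.9]
grip_width: 0.0552
Fz -4.15 torque TOOL axes [-0.0002 -0.0279 -0.0002] sd [0.0284 0.0147 0.0242]
torq y each [-0.026  -0.013  -0.0606 -0.0254 -0.0266 -0.0365 -0.0091 -0.0257]
tau5 [-0.0046  0.0498  0.0544  0.0464  0.0365  0.0272  0.0191  0.0126] tau4 0.021157866722205654 tau6 0.004352142241259571
pos [ 0.489  -0.0092  0.1475] t 31.025 w 0.05556898085680597 q [ 0.5727  0.8198 -0.0001 -0.0004]
```

M stays quiet at the noise level (torque sd 0.015 Nm) under the same rock that gave 0.41 Nm in L. So L rattles, and M goes back where it was.

```bash
python3 -m crank '{"dr":[[0,0,0],[0,0,0],[0,0,0],[0,0,0],[0,0,0],[0,0,0],[0,0,0]],"travel":[[0,0,0.03],[0,0,0.07],[0,0,0.1],[0,0,0.112],[0,0,0.117],[0,0,0.119],[0,0,0.119]],"hand":[0.05,0.05,0.05,0.05,0.05,0.05,0.05]}'
python3 ft.py 3
```

```text
clock: 31.9
eef_pos: [0.49, -0.0093, 0.0292]
tool_rot: [0.572, 0.82, 0.001, 0.001]
ft_force: [-0.9, -0.2, -5.5]
grip_width: 0.055
Fz -3.83 torque TOOL axes [-0.012  -0.0021 -0.0003] sd [0.0049 0.0341 0.039 ]
torq y each [ 0.0325  0.0098 -0.0486]
tau5 [-0.0031 -0.003  -0.0026] tau4 -0.010153120965696871 tau6 -9.497193104834878e-05
pos [ 0.4899 -0.0092  0.0292] t 32.05 w 0.05579521426306874 q [0.5719 0.8203 0.0005 0.0007]
```

```bash
python3 -m crank '{"dr":[[0,0,0],[0,0,0]],"travel":[[0,0,0.0015],[0,0,0.002]],"hand":[0.05,0.05]}'
python3 ft.py 2
```

```text
clock: 32.3
eef_pos: [0.4898, -0.0092, 0.0287]
tool_rot: [0.572, 0.82, 0.001, 0.001]
ft_force: [-4.8, 0.2, 15.0]
grip_width: 0.0554
Fz 11.54 torque TOOL axes [ 1.1922  0.3784 -0.0085] sd [0.0109 0.0189 0.0077]
torq y each [0.3595 0.3973]
tau5 [0.0495 0.0508] tau4 -1.9965223968029022 tau6 -0.020291595719754696
pos [ 0.4898 -0.0092  0.0287] t 32.4 w 0.05499014809235727 q [0.5719 0.8203 0.0006 0.001 ]
```

```bash
python3 -m crank '{"dr":[[0,0,0],[0,0,0],[0,0,0],[0,0,0],[0,0,0],[0,0,0],[0,0,0],[0,0,0]],"travel":[[0,0,-0.0008],[0,0,-0.0008],[0,0,-0.0008],[0,0,-0.0008],[0,0,-0.03],[0,0,-0.09],[0,0,-0.147],[0,0,-0.147]],"hand":[0.05,0.085,0.085,0.085,0.085,0.085,0.085,0.085]}'
python3 look.py pics/w4.png
python3 -c "
from h import *
plan(.4505,.2503,.175,17.9)"
```

```text
clock: 33.4
eef_pos: [0.4928, -0.0093, 0.1783]
tool_rot: [0.572, 0.82, 0.003, 0.005]
ft_force: [-0.2, 0.0, -0.5]
grip_width: 0.0852
pos [ 0.4909 -0.0093  0.1755] jaw 20.224405902347293 q [-0.019   0.2508 -0.1303  1.184  -0.      1.1988]
travel [0.2576 0.0518 0.0003] 0.2627586682594629 dr [0.0053 0.002  0.0406] t 33.45
```

View pics/w4.png

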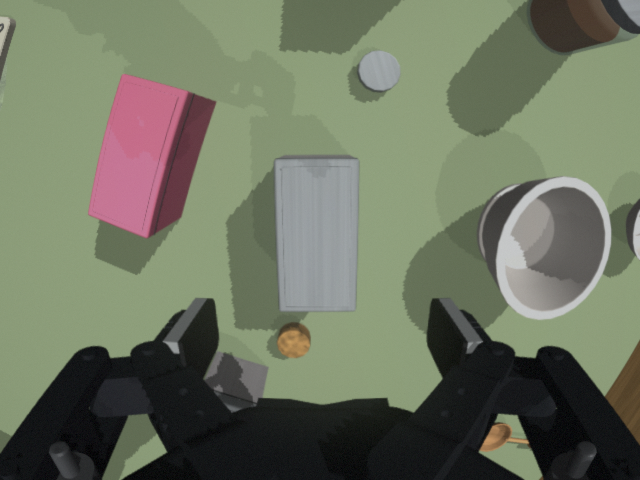

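```bash
python3 -m crank '{"dr":[[0,0,0.01],[0,0,0.02],[0,0,0.03],[0,0,0.04],[0,0,0.041],[0,0,0.041],[0,0,0.041]],"travel":[[0.04,0.008,0],[0.1,0.02,0],[0.16,0.033,0],[0.22,0.046,0],[0.257,0.053,0],[0.257,0.053,0],[0.257,0.053,0]],"hand":[0.085,0.085,0.085,0.085,0.085,0.085,0.085]}'
python3 look.py pics/w5.png
python3 -c "
from h import *
plan(.4505,.2503,.027,17.9)"
```

```text
clock: 34.33
eef_pos: [0.4491, 0.2493, 0.1717]
tool_rot: [0.589, 0.808, -0.002, -0.001]
ft_force: [0.6, -0.1, -0.2]
grip_width: 0.0853
pos [0.4494 0.249  0.1721] jaw 17.823044745288836 q [ 0.5061  0.3031 -0.0682  1.2022 -0.0004  1.7659]
travel [0.0011 0.0018 0.1451] 0.14509064281787734 dr [-0.0025  0.0009 -0.0013] t 34.375
```

View pics/w5.png

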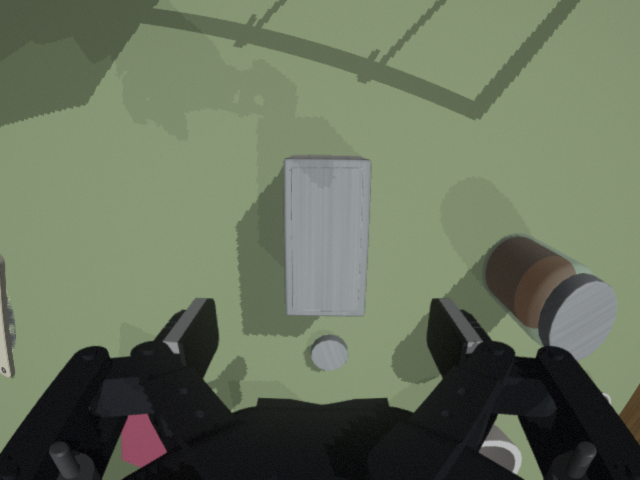

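```bash
python3 -m crank '{"dr":[[0,0,0],[0,0,0],[0,0,0],[0,0,0],[0,0,0]],"travel":[[0.001,0.001,0.04],[0.001,0.001,0.09],[0.001,0.001,0.13],[0.001,0.001,0.145],[0.001,0.001,0.145]],"hand":[0.085,0.085,0.085,0.085,0.085]}'
python3 -m crank '{"dr":[[0,0,0],[0,0,0],[0,0,0],[0,0,0],[0,0,0]],"travel":[[0,0,0],[0,0,0],[0,0,0],[0,0,0],[0,0,0]],"hand":[0.05,0.05,0.05,0.05,0.05]}'
python3 -m crank '{"dr":[[0,0,0],[0,0,0],[0,0,0],[0,0,0],[0,0,0],[0,0,0]],"travel":[[0,0,-0.01],[0,0,-0.05],[0,0,-0.1],[0,0,-0.13],[0,0,-0.14],[0,0,-0.14]],"hand":[0.05,0.05,0.05,0.05,0.05,0.05]}'
python3 ft.py 6
python3 -m crank '{"dr":[[0,0.17,0],[0,0.34,0],[0,0.34,0],[0,0.34,0],[0,0.34,0],[0,0.17,0],[0,0,0],[0,0,0]],"travel":[[0,0,0],[0,0,0],[0,0,0],[0,0,0],[0,0,0],[0,0,0],[0,0,0],[0,0,0]],"hand":[0.05,0.05,0.05,0.05,0.05,0.05,0.05,0.05]}'
python3 ft.py 10
```

```text
clock: 35.0
eef_pos: [0.4504, 0.2503, 0.0278]
tool_rot: [0.589, 0.808, -0.001, -0.0]
ft_force: [-0.6, -0.2, 1.6]
grip_width: 0.0848
clock: 35.62
eef_pos: [0.4519, 0.2521, 0.0303]
tool_rot: [0.589, 0.808, 0.002, 0.001]
ft_force: [-1.0, -1.1, 7.4]
grip_width: 0.0555
clock: 36.38
eef_pos: [0.4503, 0.2514, 0.1681]
tool_rot: [0.589, 0.808, -0.0, -0.0]
ft_force: [-0.3, 0.1, -5.0]
grip_width: 0.0556
Fz -4.59 torque TOOL axes [0.0088 0.0598 0.01  ] sd [0.0266 0.0325 0.0266]
torq y each [ 0.0774  0.0683 -0.003   0.0638  0.0491  0.1032]
tau5 [-0.0533 -0.0528 -0.0523 -0.0522 -0.0522 -0.0521] tau4 0.021518851426662877 tau6 -0.0002833037308391795
pos [0.4496 0.2509 0.1666] t 36.675 w 0.05523239898987349 q [ 0.5886  0.8084 -0.0013 -0.0006]
clock: 37.67
eef_pos: [0.4495, 0.2554, 0.169]
tool_rot: [0.586, 0.81, 0.001, -0.0]
ft_force: [0.4, -0.5, -3.9]
grip_width: 0.0554
Fz -4.54 torque TOOL axes [ 0.0423 -0.1024  0.0003] sd [0.1799 0.4533 0.0369]
torq y each [ 0.0213 -0.5915 -0.6705 -0.097   0.4801  0.0867  0.1995 -0.4906  0.6637
 -0.6256]
tau5 [-0.0623  0.0111  0.0208  0.032   0.0573  0.0443  0.0486  0.0404  0.0504
  0.0587] tau4 -0.026421660091727972 tau6 0.003953891495257267
pos [0.4505 0.2514 0.1682] t 38.175 w 0.05559771355117787 q [ 0.5892  0.808  -0.0001 -0.0001]
```

```bash
python3 ft.py 2; python3 -c "
from h import *
plan(.677,.0487,.192,17.8)"
```

```text
Fz -4.46 torque TOOL axes [-0.1049  0.1183  0.0073] sd [0.0138 0.1959 0.0751]
torq y each [-0.0776  0.3142]
tau5 [-0.0633 -0.1346] tau4 0.01532058940938441 tau6 -0.00978045689407736
pos [0.4508 0.251  0.1683] t 38.275 w 0.05526830736127463 q [ 0.5891  0.8081  0.0001 -0.0001]
pos [0.4508 0.251  0.1683] jaw 17.819881172204823 q [ 0.508   0.3079 -0.0717  1.1911  0.0002  1.7678]
travel [-0.2618  0.1534 -0.0237] 0.30439808002816043 dr [ 0.     -0.0002  0.0003] t 38.275
```

```bash
python3 -m crank '{"dr":[[0,0,0],[0,0,0],[0,0,0],[0,0,0],[0,0,0],[0,0,0],[0,0,0],[0,0,0],[0,0,0],[0,0,0]],"travel":[[-0.008,0.005,-0.015],[-0.03,0.018,-0.024],[-0.064,0.038,-0.024],[-0.105,0.062,-0.024],[-0.146,0.086,-0.024],[-0.186,0.11,-0.024],[-0.22,0.13,-0.024],[-0.245,0.144,-0.024],[-0.258,0.151,-0.024],[-0.262,0.153,-0.024]],"hand":[0.05,0.05,0.05,0.05,0.05,0.05,0.05,0.05,0.05,0.05]}'
python3 ft.py 8
python3 - <<'E'
from h import *
from workcell import eyes,bot
for n in ("top","side"):
    cv2.imwrite(f"pics/{n}6.png",eyes.camera(n)["color"][:,:,::-1])
plan(.677,.0487,.192,17.8)
E
```

```text
clock: 39.52
eef_pos: [0.677, 0.0479, 0.1914]
tool_rot: [0.589, 0.808, -0.0, -0.0]
ft_force: [-0.7, -0.5, -4.6]
grip_width: 0.0555
Fz -4.83 torque TOOL axes [ 0.0265 -0.0431  0.0058] sd [0.0304 0.0278 0.0299]
torq y each [-0.0948 -0.0629 -0.0464 -0.0162 -0.0057 -0.0201 -0.0358 -0.0631]
tau5 [ 0.1675 -0.0033  0.0019  0.0223  0.0356  0.0448  0.0525  0.0597] tau4 0.01799358597054379 tau6 -0.004729684295625702
pos [0.6763 0.0494 0.1922] t 39.925 w 0.05490045963423193 q [0.5883 0.8087 0.0001 0.    ]
pos [0.6765 0.0496 0.1926] jaw 17.9164042253952 q [0.0731 0.6261 0.4957 1.4402 0.     1.3312]
travel [-0.001   0.0002  0.0006] 0.0011863800209733779 dr [0.0003 0.     0.002 ] t 40.025
```

View pics/top6.png

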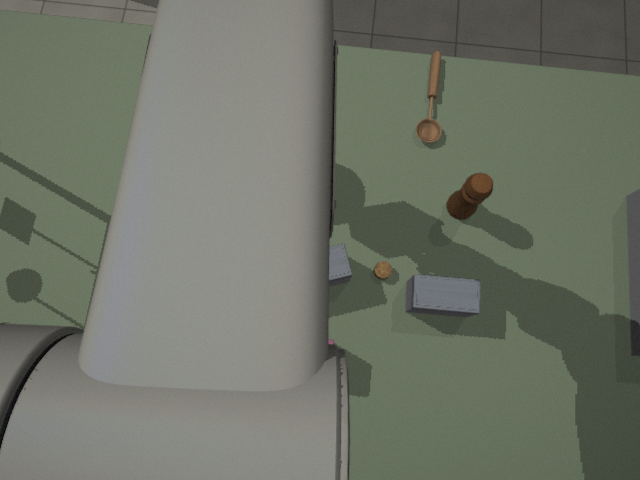

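View pics/side6.png

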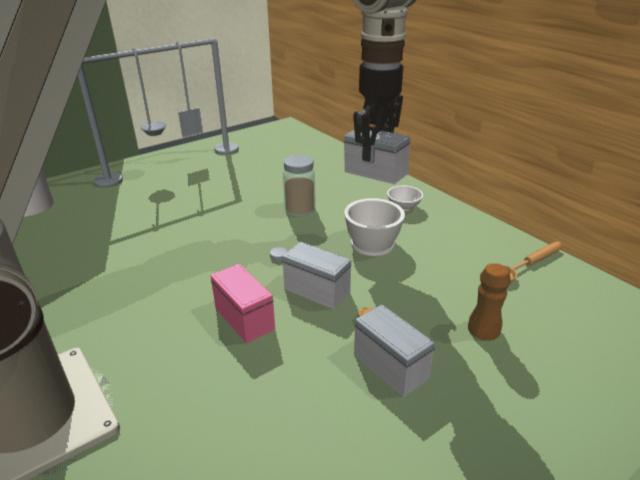

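```bash
python3 -m crank '{"dr":[[0,0,0],[0,0,0],[0,0,0],[0,0,0],[0,0,0],[0,0,0],[0,0,0],[0,0,0]],"travel":[[0,0,0],[0,0,0],[0,0,0],[0,0,0],[0,0,0],[0,0,0],[0,0,0],[0,0,0]],"hand":[0.05,0.05,0.05,0.05,0.05,0.05,0.05,0.05]}'
python3 ft.py 6
python3 - <<'E'
from h import *
from workcell import eyes,bot
o=bot.get_obs(); i=eyes.camera("side")["color"][:,:,::-1].copy()
c=np.array(o["eef_pos"])+[0,0,.0072]; a=np.radians(17.9)
f=np.array([np.cos(a),np.sin(a),0]);e=np.array([-np.sin(a),np.cos(a),0])
c3=cv2.resize(i[110:270,300:460],None,fx=3.7,fy=3.7,interpolation=cv2.INTER_CUBIC)
for s in (1,-1):
  for t in (1,-1):
    for h in (.0375,-.0375):
      p=proj("side",c+s*.028*f+t*.055*e+[0,0,h]); p=((p-[300,110]+.5)*3.7).astype(int); cv2.circle(c3,tuple(map(int,p)),3,(0,0,255),-1)
cv2.imwrite("pics/side7.png",c3)
d=cv2.absdiff(cv2.imread("pics/side0.png"),i).max(2); 
for n,(x0,y0,x1,y1) in dict(M=(275,235,355,310),R=(350,305,440,395),pink=(205,262,280,340),jar=(280,155,320,215),mortar=(345,210,405,255)).items(): print(n,(d[y0:y1,x0:x1]>40).mean())
np.set_printoptions(precision=4); print(o["clock"],o["joint_vel"],o["eef_pos"])
E
```

```text
clock: 41.02
eef_pos: [0.6766, 0.0491, 0.1923]
tool_rot: [0.589, 0.808, -0.0, -0.0]
ft_force: [-0.1, -0.3, -4.1]
grip_width: 0.0551
Fz -4.42 torque TOOL axes [ 0.0297 -0.07    0.0002] sd [0.02   0.0144 0.0183]
torq y each [-0.0757 -0.0702 -0.0941 -0.0733 -0.0586 -0.048 ]
tau5 [0.0611 0.061  0.0612 0.0611 0.0611 0.0611] tau4 0.0064842422580113634 tau6 -1.4709365867560109e-05
pos [0.6766 0.0491 0.1923] t 41.325 w 0.055147127570632955 q [ 0.5887  0.8084  0.     -0.    ]
M 0.00016666666666666666
R 0.18567901234567902
pink 0.029914529914529916
jar 0.0
mortar 0.011851851851851851
41.325 [-0.0008  0.0003 -0.0004 -0.0005  0.0021 -0.0005] [0.6767 0.0491 0.1923]
```

View pics/side7.png

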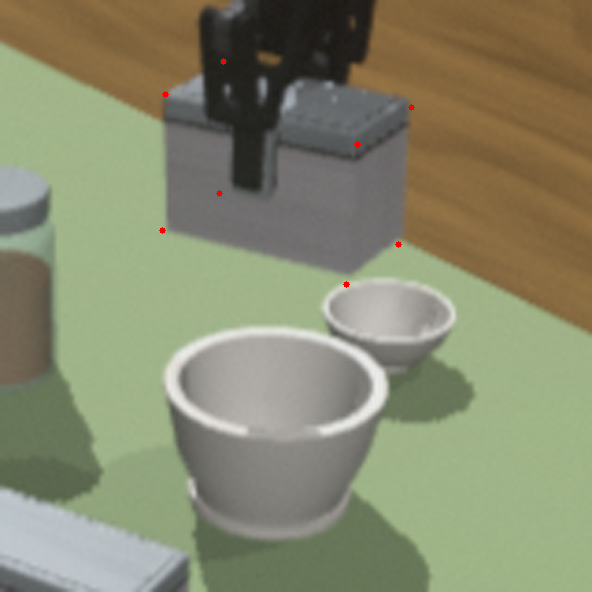

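The tin seems to sit slightly rotated in the fingers, with its right end a little high. I'll fit the angle and level it.

Run:
```python
from h import *
from workcell import eyes
i=eyes.camera("side")["color"][:,:,::-1]
cv2.imwrite("pics/side8.png",cv2.resize(i[120:195,335:420],None,fx=8,fy=8,interpolation=cv2.INTER_CUBIC))
```

```text
(no output)
```

View pics/side8.png

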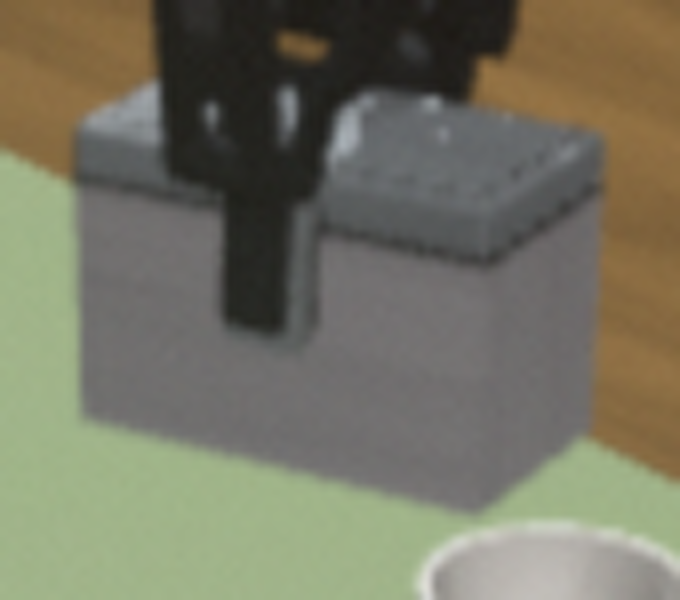

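```bash
cat > fit.py <<'E'
from h import *
from scipy.optimize import least_squares
from workcell import bot
def fit(px,off,sc,p0):
    uv=np.array([crop(x,off,sc) for x in px])
    a=np.radians(17.9); R0=np.column_stack([[-np.sin(a),np.cos(a),0],[np.cos(a),np.sin(a),0],[0,0,-1]])
    L=np.array([[.055,-.028,-.0375],[.055,-.028,.0375],[-.055,-.028,-.0375],[-.055,-.028,.0375],[-.055,.028,-.0375],[-.055,.028,.0375]])
    X=lambda v:(R0@Rot.from_rotvec(v[3:]).as_matrix()@L.T).T+v[:3]
    f=lambda v:np.r_[(np.array([proj("side",x) for x in X(v)])-uv).ravel(),(v[:3]-p0)/.003, v[5]/.03]
    s=least_squares(f,np.r_[p0,0,0,0]); print("centre",s.x[:3],"rot about tool xyz deg",np.degrees(s.x[3:])); print("resid px",s.fun[:12].reshape(-1,2))
E
python3 - <<'E'
from fit import *
o=bot.get_obs()
fit([(76,130),(83,418),(490,208),(478,513),(605,133),(587,440)],(335,120),8,np.array(o["eef_pos"])+[0,0,.0072])
E
```

```text
centre [0.6778 0.0495 0.2004] rot about tool xyz deg [ 1.4115 -3.0776  0.0737]
resid px [[-0.1546 -0.5844]
 [-0.4848  0.6574]
 [-0.0481 -0.1765]
 [-0.0515  0.673 ]
 [ 0.1714  0.1401]
 [ 0.4139 -0.4269]]
```

```bash
python3 -m crank '{"dr":[[0,0.012,0],[0,0.025,0],[0,0.037,0],[0,0.045,0],[0,0.048,0],[0,0.048,0],[0,0.048,0],[0,0.048,0],[0,0.048,0],[0,0.048,0]],"travel":[[0,0,0],[0,0,0],[0,0,0],[0,0,0],[0,0,0],[0,0,0],[0,0,0],[0,0,0],[0,0,0],[0,0,0]],"hand":[0.05,0.05,0.05,0.05,0.05,0.05,0.05,0.05,0.05,0.05]}'
python3 ft.py 4
python3 - <<'E'
from h import *
from workcell import eyes
i=eyes.camera("side")["color"][:,:,::-1]
cv2.imwrite("pics/side10.png",i)
cv2.imwrite("pics/side9.png",cv2.resize(i[120:195,335:420],None,fx=8,fy=8,interpolation=cv2.INTER_CUBIC))
a=cv2.imread("pics/side0.png")[290:400,345:445];b=i[290:400,345:445]
cv2.imwrite("pics/cmpR.png",cv2.resize(np.hstack([a,b]),None,fx=4,fy=4))
E
```

```text
clock: 42.68
eef_pos: [0.6766, 0.0491, 0.1923]
tool_rot: [0.588, 0.808, 0.014, -0.019]
ft_force: [0.3, 0.4, -4.6]
grip_width: 0.0551
Fz -4.59 torque TOOL axes [ 0.0161 -0.154   0.0014] sd [0.0203 0.0186 0.0251]
torq y each [-0.1222 -0.1595 -0.1674 -0.1667]
tau5 [0.2731 0.2732 0.2732 0.2732] tau4 0.12289292877539992 tau6 -0.0005041358281232533
pos [0.6766 0.0491 0.1923] t 42.875 w 0.05512912419632561 q [ 0.5885  0.8082  0.0141 -0.0194]
```

View pics/side9.png

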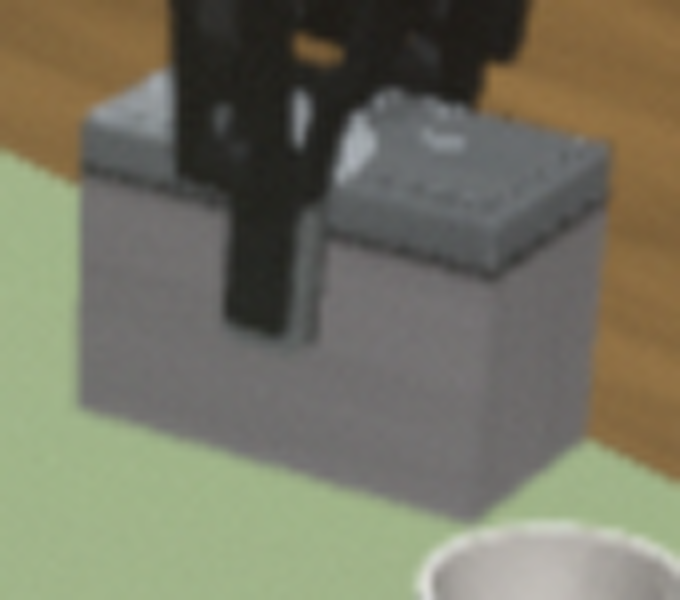

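View pics/cmpR.png

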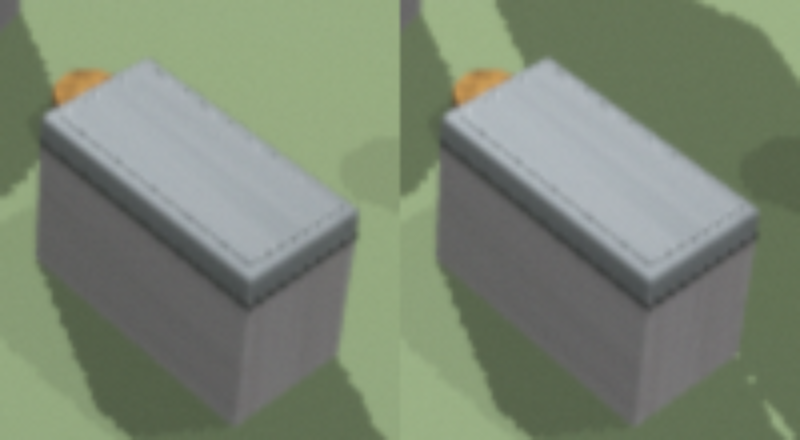

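Run:
```python
from fit import *
o=bot.get_obs()
fit([(83,118),(78,405),(500,217),(473,520),(610,145),(587,442)],(335,120),8,np.array(o["eef_pos"])+[0,0,.0072])
```

```text
centre [0.6782 0.0493 0.201 ] rot about tool xyz deg [ 1.0813 -0.4503 -0.0037]
resid px [[-0.0807 -0.404 ]
 [-0.2994  0.6472]
 [-0.2555  0.014 ]
 [ 0.0443  0.5371]
 [ 0.5084 -0.2743]
 [-0.1599 -0.1109]]
```

```bash
python3 -c "
from workcell import bot,job
o=bot.get_obs();print(o['clock'],o['joint_vel'],o['eef_pos'])
print(job.job_done())"
```

```text
42.925 [ 0.00043557  0.00047657  0.00107731 -0.00101198  0.00041466  0.00058725] [0.67666383 0.04905456 0.19232256]
the job is handed in; nothing more can be done
None
```

I found the rattling tin and handed the job in at 42.9 s. The arm was still holding it, motionless, over the mortar.

**Which tin:** It is the far-left one (+y side). My first readings on it were unclear, so I stood it back upright and rocked the middle tin. Under the same fast rock the middle tin's wrist moment varied only about 0.015 Nm, at noise level, so I put it back upright where it was. I then picked the left tin up again and it rattled clearly, with the moment varying about 0.45 Nm and its resting level shifting about 0.1 Nm. I never lifted the right tin.

**Last checks:**
- **Position:** The tin is centred within about 1 mm of my estimate of the mortar mouth, with its foot about 87 mm above the rim.
- **Upright:** The shaking had turned the tin about 3° in the fingers, so I tilted the wrist to level it. The side camera then showed about 0.5° along its length and 1° across.
- **Everything else:** In the side camera, the middle tin, jar and mortar match the first picture. The right-tin area differed by 19% and the pink-tin area by 3%. A close crop of the right tin showed only the arm's shadow; I didn't crop the pink tin. The mill, cork and jar lid I checked only by eye.

**What disagreed:**
- **Tilt test:** An early ±0.03 rad tilt test on the left tin had suggested it was empty, but the repeat rocks overruled it.
- **Mortar position:** The wrist camera placed the mortar about 6 mm nearer than the top camera did. I used the top camera.

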